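# Slide the petri dish round the vial rack onto its spot

### The arm

A 7-joint arm with a two-finger parallel gripper is mounted at the origin on a cart in front of the work surface, level with it; the furniture and walls round the work are solid. World frame = base frame: x ahead of the robot, y to its left, z up, the work surface at z = 0. Lengths are in m, angles in rad, forces in N, time in s.
With the tool pointing down it reaches from about 0.35 to 0.9 m from the base axis. Payload 19.9 kg.
Tool frame: the origin (TCP) lies at the very end of the fingers, on their centre line; the grasp point (between the pads) lies robot.hold_point_z behind it (robot.hold_point_z is the distance from the TCP to the grasp point, in m); z points along the fingers, y is the line along which they close (so a half turn about z gives the same grasp; the last joint's range is limited). The gripper opens to 85 mm and grips with 20 to 120 N. Pads are 22 mm wide; open, the fingers measure 114 mm over their backs; the gripper's body (76 mm by 85 mm) begins 54 mm behind the grasp point. The pads swing forward as they close: fully open they stand 13 mm farther back than shut.
Start: joints at [-1.179, 0.417, -0.01, 1.614, 0.005, 1.111, -0.053], TCP at [0.263, 0.567, 0.231] pointing down, gripper open.
Joint ranges: [-2.81, 2.81], [-0.39, 2.02], [-1.27, 1.25], [0.06, 2.57], [-1.19, 4.33], [0.19, 2], [-2.82, 2.82]. Speed limits (rad/s): [1.89, 1.89, 2.39, 2.39, 3.01, 3.01, 3.01].

### API

Orientations are given as a unit quaternion [x, y, z, w].
In Python, from cell import robot, imaging, job gives the robot as it stands.
- The arm moves only by the tool move_arm, never from a script. Its argument "commands" is a list of rows, each a list of 7 numbers: the closure, from 0 (fully open) to 1 (shut), then the shift along the tool's x, y, z in m, then the turn, a rotation vector about the tool's x, y, z in rad. A call has 1 to 20 rows; each row is the pose to reach, as a shift and turn from the pose commanded when the call began, along the tool's axes at that moment; what a row does not reach only later rows make up. A row lasts 1/8 s, in which the tool goes at most 62.5 mm and 10.7 degrees, less where a joint would pass 70% of its speed; a pose out of reach is approached as far as the arm can. A call with a gripper value outside its range is refused whole. The fingers move at their own pace and stop on an object; the grip force is fixed at half the most. Time passes only in rows, so rows that repeat a pose let the fingers close. It gives the time, the measured TCP pose, the force, the opening and the grip force at its end, in the units of the state.
- robot.state(): the state, without advancing time (a new reading comes with each control period).
- imaging.camera(name): name is "scene" or "top" or "wrist"; returns the picture (400x640x3 uint8, red, green, blue); there is no depth.
- imaging.camera_params(name): a dict with "K" (3x3 intrinsics, pixels), "dist" ([k1, k2, p1, p2, k3] as OpenCV has them; the pictures are not rectified), "R" (3x3) and "t" (3): a world point X has camera coordinates R X + t. Camera axes: x right, y down, z forward; pixel columns grow to the right and rows downward; lengths in m; the calibration is good to about 2 mm. A picture is of the moment at which its call begins: read the wrist's pose just before it. camera_params takes no time and is no camera call; for the wrist camera it gives the pose at the moment of the call.
- job.finish_job(): hands the job in; it is judged then, once.
The state is a dict: "t": time; "joints": joint angles; "joint_vel": joint speeds; "joint_efforts": joint torques, N m; "tool_pos": TCP position; "ee_rot": TCP orientation; "contact_force": force on the tool from outside, world axes, zero at the start; "moment": the same for the moment, N m; "grip_width": finger opening in m; "gripper_force": force on a finger pad.
Only numpy, scipy, OpenCV 4.12 (cv2) and the standard library are available. Lean on these libraries where they do the work, as an engineer would, in place of code of your own. Each camera call takes 0.05 s, during which the arm holds its last target. There are 200 camera calls.

### The job

Slide the closed petri dish along the bench, round the near end of the orange vial rack, until it lies wholly on the round yellow spot, then let go of it. Its lid is loose, so keep the dish flat on the bench top all the way and never lift it. Nothing, neither dish nor gripper, may touch the vial rack or the pipette tip box.

Things in the scene. Friction and masses are not known exactly. Their poses are not given: they have to be found in the camera images.
- dish_center (a point): Centre (half-way up, 7 mm above its underside) of the only petri dish: a round, closed, pale clear dish 60 mm in diameter (56 mm at the foot) and 14 mm high, loose, about 30 g, lying flat on the bench top (z = 0) on one side of the vial rack; round, so its yaw does not matter. z axis up.
- spot_center (a point): Centre of the goal: a flat round yellow spot 100 mm in diameter on the bench top, on the other side of the vial rack from the dish. It is paper-thin and nothing catches on it.
- vial_rack: Orange plastic block with two rows of five bores, some holding small capped vials; fixed. The origin is the centre of its underside. 50 mm along its x axis, 130 mm along its y axis (the long one), 28 mm high, 42 mm to the tops of the vials. It stands between dish and spot, its long axis pointing roughly at the robot: its +y end is the near end, and the bench is clear between that end and the robot. It must not be touched.
- tip_box: Grey box of pipette tips with a clear lid, fixed, shut, beyond the far end of the vial rack. The origin is the centre of its underside; 70 mm along its x axis, 105 mm along y, 62 mm high. It must not be touched.

How it is judged:
By the outcome, as a careful person would: the job done as asked, in the order asked, and still so for the second after the job is handed in, with the robot touching nothing.
It also fails if it takes over 43 s, if anything falls off the work surface, if the arm or the gripper's body presses on something with over 40 N, if the wrist force passes 120 N, or if a joint passes its speed limit or range.

## Working session

There is one attempt and no reset: what is moved stays moved. The work goes in short steps, Python scripts to look and compute and a tool call to move; the robot and the scene stay as the last step left them, time stands still between calls to the robot, and variables do not carry over. Pictures are saved under pics/ and viewed, at most 10 in all, crops included, and the job is handed in when it is done.

Besides the shell and the picture viewer there is one more tool, called as name([rows], argument=value, ...), one row to a line, values as JSON. move_arm: Moves the arm, as the interface text tells. Its arguments: {"type":"object","properties":{"commands":{"type":"array"}},"required":["commands"]}

```bash
mkdir -p pics
python3 - <<'E'
from cell import robot, imaging
import cv2,numpy as np
for n in ("top","scene"):
    im=imaging.camera(n); cv2.imwrite(f"pics/{n}1.png",im[:,:,::-1])
    p=imaging.camera_params(n); print(n,np.round(p["K"],1).tolist(),p["dist"],(-np.array(p["R"]).T@p["t"]).round(3))
s=robot.state(); print(s); print(robot.hold_point_z)
E
```

```text
top [[382.8, 0.0, 318.2], [0.0, 382.8, 201.6], [0.0, 0.0, 1.0]] [-0.09455473  0.          0.          0.          0.        ] [ 0.419 -0.216  0.882]
scene [[496.2, 0.0, 323.5], [0.0, 496.2, 204.8], [0.0, 0.0, 1.0]] [-0.15294815  0.          0.          0.          0.        ] [ 0.173 -0.924  0.695]
{'t': 0.1, 'joints': array([-1.17851807,  0.41792034, -0.01032866,  1.61405377,  0.00466405,
        1.11070435, -0.05298972]), 'joint_vel': array([ 0.00073545, -0.00139258, -0.00064164, -0.00260472, -0.00043667,
        0.00135257,  0.00041509]), 'joint_efforts': array([ 1.05902138e-03, -8.65819073e+01,  6.80560581e-01, -4.35633123e+01,
        1.92197144e-02,  4.99974019e-03, -1.21031148e-04]), 'tool_pos': array([0.26255298, 0.56686328, 0.23074423]), 'ee_rot': array([ 2.15180206e-01,  9.76574215e-01, -5.22480257e-04, -9.40508423e-05]), 'contact_force': array([ 0.33340908, -0.66613665, -0.24545078]), 'moment': array([0.01091883, 0.04023142, 0.03877223]), 'gripper_force': 0.0, 'grip_width': 0.08531001640012018}
0.0187
```

View pics/top1.png

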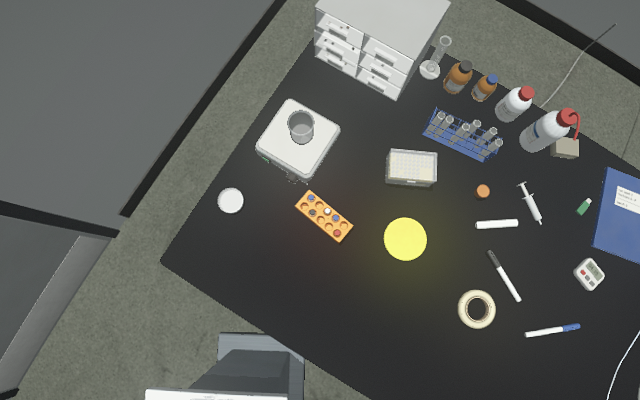

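View pics/scene1.png

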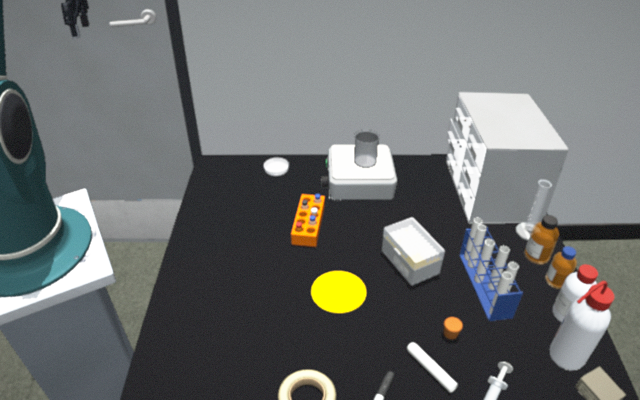

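The top view shows the dish at (230,200), the rack at about (324,216), the spot at (405,239) and the tip box at (412,168). A balance stands beyond the dish. The scene view agrees: dish (276,166), spot (338,291).

```bash
cat > h.py <<'E'
from cell import robot, imaging
import cv2,numpy as np
def ray(n,uv,z,p=None):
    p=p or imaging.camera_params(n); R=np.array(p["R"]);t=np.array(p["t"])
    q=cv2.undistortPoints(np.array(uv,float).reshape(-1,1,2),np.array(p["K"]),np.array(p["dist"])).reshape(-1,2)
    d=np.c_[q,np.ones(len(q))]@R; c=-R.T@t
    return (c+d*((z-c[2])/d[:,2])[:,None])[:,:2]
def blob(m,near=None):
    cs,_=cv2.findContours(m.astype(np.uint8),cv2.RETR_EXTERNAL,cv2.CHAIN_APPROX_NONE)
    cs=[c for c in cs if cv2.contourArea(c)>60]
    f=(lambda c:-cv2.contourArea(c)) if near is None else (lambda c:np.hypot(*(c[:,0].mean(0)-near)))
    return min(cs,key=f)[:,0].astype(float)
def circ(n,uv,z):
    (c,r)=cv2.minEnclosingCircle(ray(n,uv,z).astype(np.float32)); e=cv2.fitEllipse(ray(n,uv,z).astype(np.float32)); return np.round(c,4),round(r,4),np.round(e[0],4),np.round(e[1],4)
def masks(im):
    h=cv2.cvtColor(im,cv2.COLOR_RGB2HSV).astype(int);H,S,V=h[...,0],h[...,1],h[...,2]
    return dict(yellow=(H>24)&(H<35)&(S>150)&(V>150),orange=(H>5)&(H<22)&(S>120)&(V>120),white=(S<60)&(V>140))
E
python3 - <<'E'
from h import *
for n,d,r in (("top",(230,200),(324,216)),("scene",(276,166),(308,220))):
    im=imaging.camera(n); m=masks(im)
    print(n,"spot",circ(n,blob(m["yellow"]),0))
    print(" dish",circ(n,blob(m["white"],d),.012))
    c=blob(m["orange"],r)
    hull=cv2.convexHull(c.astype(np.float32)); 
    print(" rack px",cv2.approxPolyDP(hull,4,True)[:,0].tolist())
    w=ray(n,c,.028).astype(np.float32); print(" rack@28",cv2.minAreaRect(w),cv2.boxPoints(cv2.minAreaRect(w)).round(3).tolist())
for q in ([390,149],[438,152],[434,188],[386,184]): print(ray("top",[q],.062).round(3))
print("edge",ray("top",[[161,261],[400,400],[300,55],[257,130],[295,180],[318,160]],0).round(3).tolist())
im=imaging.camera("top")[90:290,180:460]; cv2.imwrite("pics/c.png",cv2.resize(im[:,:,::-1],None,fx=2.8,fy=2.8,interpolation=cv2.INTER_CUBIC))
E
```

```text
Traceback (most recent call last):
  File "h.py", line 12, in blob
    return min(cs,key=f)[:,0].astype(float)
           ~~~^^^^^^^^^^
ValueError: min() iterable argument is empty
```

Run:
```python
from h import *
im=imaging.camera("top"); print(im.dtype,im[239,405],cv2.cvtColor(im,cv2.COLOR_RGB2HSV)[239,405],im[200,230],im[216,310])
h=cv2.cvtColor(im,cv2.COLOR_RGB2HSV);print([(k,v.sum()) for k,v in masks(im).items()])
im=imaging.camera("scene"); print(im[291,338],im[166,276],cv2.cvtColor(im,cv2.COLOR_RGB2HSV)[291,338])
```

```text
uint8 [248 250 135] [ 31 117 250] [233 235 232] [220 165 103]
[('yellow', np.int64(0)), ('orange', np.int64(1638)), ('white', np.int64(21021))]
[255 254   0] [254 254 254] [ 30 255 255]
```

```bash
sed -i 's/(S>150)&(V>150)/(S>80)\&(V>150)/; s/(H>5)&(H<22)&(S>120)/(H>5)\&(H<23)\&(S>100)/' h.py
python3 - <<'E'
from h import *
for n,d,r in (("top",(230,200),(324,216)),("scene",(276,166),(308,220))):
    im=imaging.camera(n); m=masks(im)
    print(n,"spot",circ(n,blob(m["yellow"]),0))
    print(" dish",circ(n,blob(m["white"],d),.012))
    c=blob(m["orange"],r)
    w=ray(n,c,.028).astype(np.float32); print(" rack@28",cv2.minAreaRect(w),cv2.boxPoints(cv2.minAreaRect(w)).round(3).tolist())
for q in ([390,149],[438,152],[434,188],[386,184]): print(ray("top",[q],.062).round(3))
print("edge",ray("top",[[161,261],[400,400],[300,55],[257,130],[295,180],[318,160]],0).round(3).tolist())
im=imaging.camera("top")[90:290,180:460]; cv2.imwrite("pics/c.png",cv2.resize(im[:,:,::-1],None,fx=2.8,fy=2.8,interpolation=cv2.INTER_CUBIC))
p=imaging.camera_params("wrist");print(np.array(p["R"]).round(2).tolist())
E
```

```text
top spot (array([ 0.5056, -0.4213]), 0.0509, array([ 0.5057, -0.4215]), array([0.099 , 0.0993]))
 dish (array([ 0.5816, -0.0129]), 0.0304, array([ 0.5817, -0.0129]), array([0.0579, 0.0585]))
 rack@28 ((0.5496431589126587, -0.23014482855796814), (0.13175076246261597, 0.052529726177453995), 51.87580871582031) [[0.4880000054836273, -0.26600000262260437], [0.5299999713897705, -0.2980000078678131], [0.6110000014305115, -0.19499999284744263], [0.5699999928474426, -0.16200000047683716]]
scene spot (array([ 0.5057, -0.4194]), 0.0516, array([ 0.5053, -0.4195]), array([0.1   , 0.1007]))
 dish (array([ 0.58  , -0.0165]), 0.0389, array([ 0.5793, -0.016 ]), array([0.0595, 0.0756]))
 rack@28 ((0.542327344417572, -0.23962734639644623), (0.16208893060684204, 0.05574978515505791), 52.33785629272461) [[0.47099998593330383, -0.28700000047683716], [0.5149999856948853, -0.32100000977516174], [0.6140000224113464, -0.19300000369548798], [0.5699999928474426, -0.15800000727176666]]
[[ 0.7   -0.376]]
[[ 0.697 -0.486]]
[[ 0.613 -0.474]]
[[ 0.619 -0.366]]
edge [[0.435, 0.142], [0.147, -0.411], [0.968, -0.16], [0.76, -0.063], [0.637, -0.161], [0.688, -0.214]]
[[0.42, 0.91, -0.0], [0.86, -0.4, 0.32], [0.29, -0.14, -0.95]]
```

View pics/c.png

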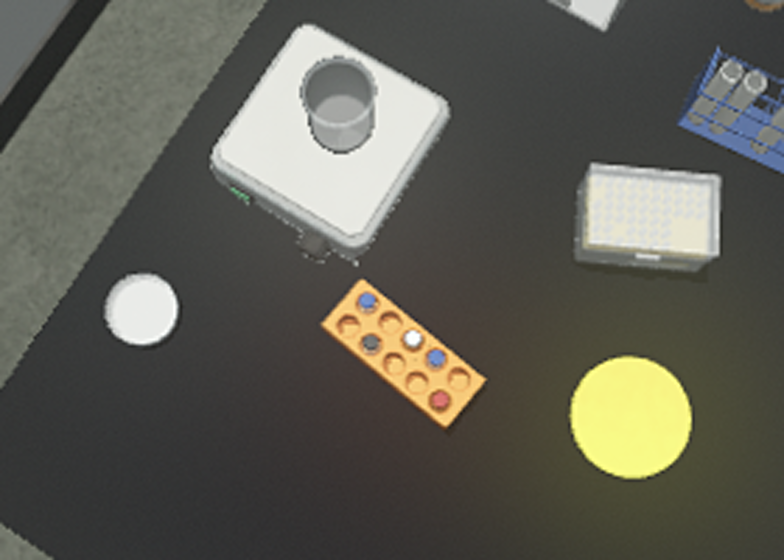

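The crop shows the rack's near end at lower right (about (448,425) to (485,380)) and a clear bench below it. I'll keep the current yaw, since the closing line is nearly parallel to the rack, and hover above the dish.

move_arm([
  [0,-0.133,-0.098,0.02,0,0,0],
  [0,-0.267,-0.196,0.04,0,0,0],
  [0,-0.4,-0.295,0.06,0,0,0],
  [0.1,-0.533,-0.393,0.1,0,0,0],
  [0.2,-0.533,-0.393,0.1,0,0,0],
  [0.2,-0.533,-0.393,0.1,0,0,0],
  [0.2,-0.533,-0.393,0.1,0,0,0],
  [0.2,-0.533,-0.393,0.1,0,0,0],
  [0.2,-0.533,-0.393,0.1,0,0,0],
  [0.2,-0.533,-0.393,0.1,0,0,0],
  [0.2,-0.533,-0.393,0.1,0,0,0],
  [0.2,-0.533,-0.393,0.1,0,0,0],
  [0.2,-0.533,-0.393,0.1,0,0,0],
  [0.2,-0.533,-0.393,0.1,0,0,0],
])

```text
t: 2.15
tool_pos: [0.581, -0.0123, 0.1316]
ee_rot: [0.214, 0.977, 0.0, 0.0]
contact_force: [-0.4, 0.2, -0.0]
grip_width: 0.0684
gripper_force: 0.0
```

Run:
```python
from h import *
s=robot.state(); print({k:np.round(s[k],3) for k in("t","tool_pos","ee_rot","grip_width","contact_force")})
p=imaging.camera_params("wrist"); im=imaging.camera("wrist"); cv2.imwrite("pics/w1.png",im[:,:,::-1])
R=np.array(p["R"]);print(-R.T@p["t"])
uv=cv2.projectPoints(np.array([[.581,-.014,.012]]),cv2.Rodrigues(R)[0],np.array(p["t"]),np.array(p["K"]),np.array(p["dist"]))[0].ravel();print(uv)
print(circ("wrist",blob(masks(im)["white"],uv),.012))
```

```text
{'t': np.float64(2.15), 'tool_pos': array([ 0.581, -0.012,  0.132]), 'ee_rot': array([0.214, 0.977, 0.   , 0.   ]), 'grip_width': np.float64(0.068), 'contact_force': array([-0.42 ,  0.156, -0.003])}
[0.50537709 0.02253863 0.27349253]
[320.70733262 190.7032135 ]
(array([ 0.5821, -0.0113]), 0.0312, array([ 0.5822, -0.0113]), array([0.0601, 0.0613]))
```

View pics/w1.png

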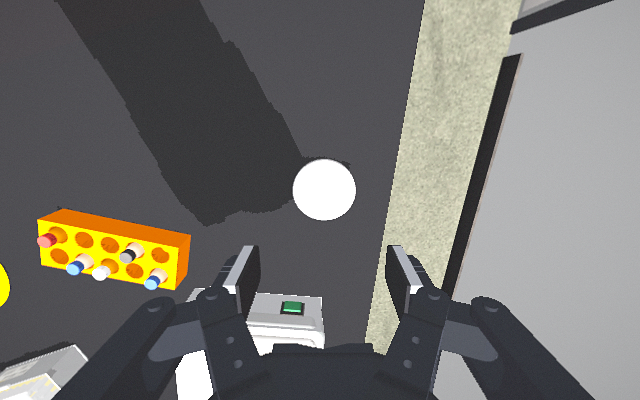

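The wrist view shows the dish centred between the fingers, at (324,190). I'll descend.

move_arm([
  [0.1,0,0,0.04,0,0,0],
  [0.1,0,0,0.08,0,0,0],
  [0.1,0,0,0.105,0,0,0],
  [0.1,0,0,0.115,0,0,0],
  [0.1,0,0,0.12,0,0,0],
  [0.1,0,0,0.122,0,0,0],
  [0.1,0,0,0.122,0,0,0],
  [0.1,0,0,0.122,0,0,0],
])

```text
t: 3.2
tool_pos: [0.5814, -0.0135, 0.0099]
ee_rot: [0.215, 0.977, 0.0, 0.0]
contact_force: [-0.3, -0.6, 0.2]
grip_width: 0.0766
gripper_force: 0.0
```

Run:
```python
from h import *
s=robot.state(); print({k:np.round(s[k],4) for k in("t","tool_pos","grip_width","contact_force")})
im=imaging.camera("wrist"); cv2.imwrite("pics/w2.png",cv2.resize(im[180:400,160:480,::-1],None,fx=2.4,fy=2.4))
```

```text
{'t': np.float64(3.2), 'tool_pos': array([ 0.5814, -0.0135,  0.0099]), 'grip_width': np.float64(0.0766), 'contact_force': array([-0.2501, -0.5596,  0.2366])}
```

View pics/w2.png

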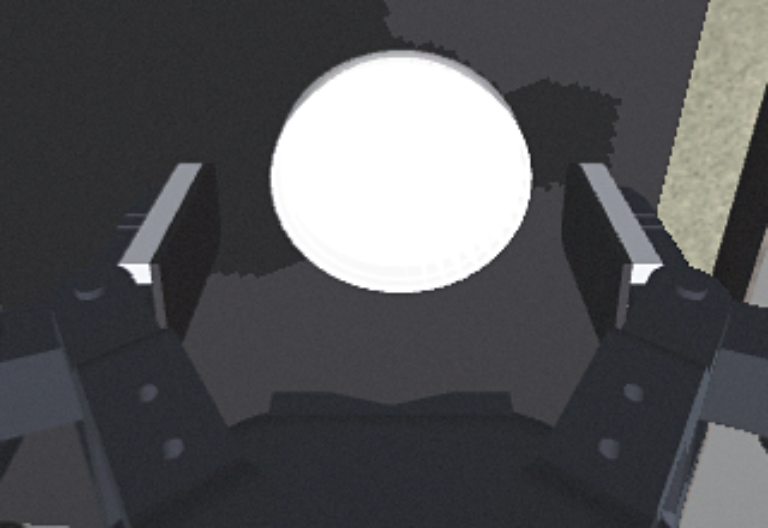

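The fingers straddle the dish, with similar gaps on both sides. Next I'll narrow them slightly and lower gently, watching the force for bench contact.

move_arm([
  [0.21,0,0,0.003,0,0,0],
  [0.21,0,0,0.006,0,0,0],
  [0.21,0,0,0.008,0,0,0],
  [0.21,0,0,0.008,0,0,0],
])

```text
t: 3.75
tool_pos: [0.581, -0.0136, 0.0011]
ee_rot: [0.215, 0.977, -0.0, -0.0]
contact_force: [0.4, -0.0, -0.5]
grip_width: 0.0672
gripper_force: 0.0
```

move_arm([
  [0.21,0,0,0.001,0,0,0],
  [0.21,0,0,0.002,0,0,0],
  [0.21,0,0,0.002,0,0,0],
])

```text
t: 4.12
tool_pos: [0.5811, -0.0136, -0.0007]
ee_rot: [0.215, 0.977, -0.0, -0.0]
contact_force: [-0.5, -0.2, -0.1]
grip_width: 0.0676
gripper_force: 0.0
```

move_arm([
  [0.21,0,0,0.001,0,0,0],
  [0.21,0,0,0.002,0,0,0],
  [0.21,0,0,0.002,0,0,0],
])

```text
t: 4.5
tool_pos: [0.5811, -0.0135, -0.0028]
ee_rot: [0.215, 0.977, -0.0, -0.0]
contact_force: [0.3, 0.0, -0.2]
grip_width: 0.0677
gripper_force: 0.0
```

move_arm([
  [0.21,0,0,0.001,0,0,0],
  [0.21,0,0,0.002,0,0,0],
  [0.21,0,0,0.002,0,0,0],
])

```text
t: 4.88
tool_pos: [0.5811, -0.0136, -0.0048]
ee_rot: [0.215, 0.977, -0.0, -0.0]
contact_force: [0.1, -0.8, 0.0]
grip_width: 0.0677
gripper_force: 0.0
```

move_arm([
  [0.21,0,0,0.001,0,0,0],
  [0.21,0,0,0.001,0,0,0],
])

```text
t: 5.12
tool_pos: [0.5811, -0.0136, -0.0058]
ee_rot: [0.215, 0.977, -0.0, -0.0]
contact_force: [0.4, 0.1, 0.3]
grip_width: 0.0678
gripper_force: 0.0
```

move_arm([
  [0.21,0,0,0.001,0,0,0],
  [0.21,0,0,0.001,0,0,0],
])

```text
t: 5.38
tool_pos: [0.5811, -0.0136, -0.0068]
ee_rot: [0.215, 0.977, -0.0, -0.0]
contact_force: [-0.1, -0.2, -0.4]
grip_width: 0.0674
gripper_force: 0.0
```

No bench contact yet. The tips should swing down about 2 mm more as they close, so I'll back up 3 mm and close on the dish.

move_arm([
  [0.21,0,0,-0.003,0,0,0],
  [0.24,0,0,-0.003,0,0,0],
  [0.26,0,0,-0.003,0,0,0],
  [0.28,0,0,-0.003,0,0,0],
  [0.3,0,0,-0.003,0,0,0],
  [0.32,0,0,-0.003,0,0,0],
  [0.34,0,0,-0.003,0,0,0],
  [0.34,0,0,-0.003,0,0,0],
])

```text
t: 6.38
tool_pos: [0.5812, -0.0135, -0.0031]
ee_rot: [0.215, 0.977, 0.0, 0.0]
contact_force: [-4.5, 1.0, 13.2]
grip_width: 0.0573
gripper_force: 55.5
```

Run:
```python
from h import *
s=robot.state(); print({k:np.round(s[k],4) for k in("t","tool_pos","grip_width","contact_force","gripper_force","moment")})
p=imaging.camera_params("wrist");im=imaging.camera("wrist"); cv2.imwrite("pics/w3.png",cv2.resize(im[180:400,160:480,::-1],None,fx=2.4,fy=2.4))
```

```text
{'t': np.float64(6.375), 'tool_pos': array([ 0.5812, -0.0135, -0.0031]), 'grip_width': np.float64(0.0573), 'contact_force': array([-4.4651,  1.0385, 13.1647]), 'gripper_force': np.float64(55.5464), 'moment': array([ 0.1582,  0.9742, -0.0305])}
```

View pics/w3.png

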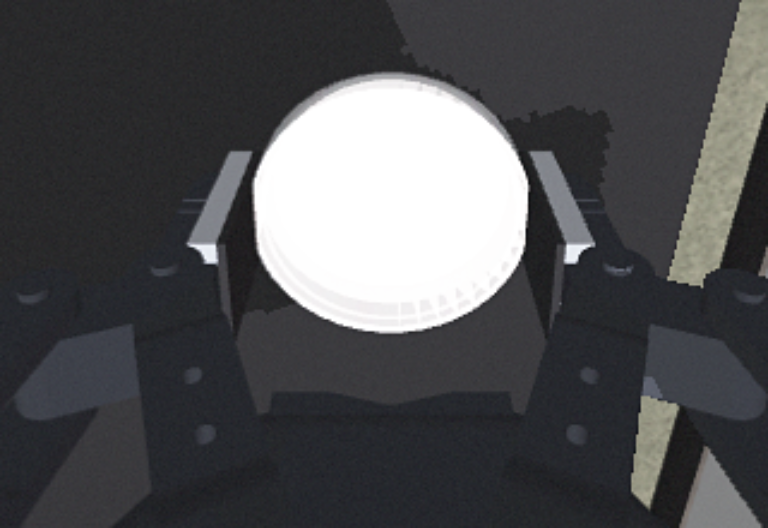

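The dish is held centred (crop centre about (390,200)) and still flat, but squeezed harder than needed, so I'll ease the closure.

move_arm([
  [0.32,0,0,0,0,0,0],
  [0.31,0,0,0,0,0,0],
  [0.31,0,0,0,0,0,0],
  [0.31,0,0,0,0,0,0],
])

```text
t: 6.92
tool_pos: [0.5812, -0.0136, -0.0036]
ee_rot: [0.215, 0.977, -0.0, 0.0]
contact_force: [-1.9, 0.2, 4.3]
grip_width: 0.0589
gripper_force: 10.4
```

Run:
```python
from h import *
s=robot.state(); print({k:np.round(s[k],4) for k in("t","tool_pos","grip_width","contact_force","gripper_force","moment")})
p=imaging.camera_params("wrist");im=imaging.camera("wrist")
print(circ("wrist",blob(masks(im)["white"],(322,264)),.012))
q=np.array([[.380,-.260],[.5056,-.4208]])
R=cv2.Rodrigues(np.array([0,0,0.]))[0]
from scipy.spatial.transform import Rotation as Ro
M=Ro.from_quat(s["ee_rot"]).as_matrix()
prev=s["tool_pos"]
for a in q:
    w=np.r_[a,prev[2]]; print("tool shift",(M.T@(w-prev)).round(4)); prev=w
```

```text
{'t': np.float64(6.925), 'tool_pos': array([ 0.5812, -0.0136, -0.0036]), 'grip_width': np.float64(0.0589), 'contact_force': array([-1.9383,  0.1592,  4.2931]), 'gripper_force': np.float64(10.3838), 'moment': array([ 0.0981,  0.2719, -0.0009])}
(array([ 0.5804, -0.0134]), 0.0319, array([ 0.5808, -0.0134]), array([0.0597, 0.0635]))
tool shift [ 0.079  -0.3082 -0.    ]
tool shift [-0.1816 -0.0931  0.    ]
```

A light 10 N grip with the dish flat and centred. Leg 1 slides parallel to the rack.

move_arm([
  [0.31,0.002,-0.007,0,0,0,0],
  [0.31,0.005,-0.02,0,0,0,0],
  [0.31,0.009,-0.035,0,0,0,0],
  [0.31,0.013,-0.05,0,0,0,0],
  [0.31,0.017,-0.065,0,0,0,0],
  [0.31,0.021,-0.08,0,0,0,0],
  [0.31,0.024,-0.095,0,0,0,0],
  [0.31,0.026,-0.1,0,0,0,0],
  [0.31,0.026,-0.1,0,0,0,0],
])

```text
t: 8.1
tool_pos: [0.5145, -0.0948, -0.0036]
ee_rot: [0.216, 0.976, -0.0, -0.0]
contact_force: [-3.5, -4.3, 10.5]
grip_width: 0.0592
gripper_force: 10.8
```

Run:
```python
from h import *
s=robot.state(); print({k:np.round(s[k],4) for k in("t","tool_pos","grip_width","contact_force","gripper_force","moment")})
im=imaging.camera("wrist"); cv2.imwrite("pics/w4.png",im[:,:,::-1])
print(circ("wrist",blob(masks(im)["white"],(322,264)),.012))
```

```text
{'t': np.float64(8.1), 'tool_pos': array([ 0.5145, -0.0948, -0.0036]), 'grip_width': np.float64(0.0592), 'contact_force': array([-3.5143, -4.3228, 10.5086]), 'gripper_force': np.float64(10.8141), 'moment': array([-0.9463,  0.6879, -0.0142])}
(array([ 0.5138, -0.0944]), 0.0319, array([ 0.514 , -0.0947]), array([0.0597, 0.0635]))
```

View pics/w4.png

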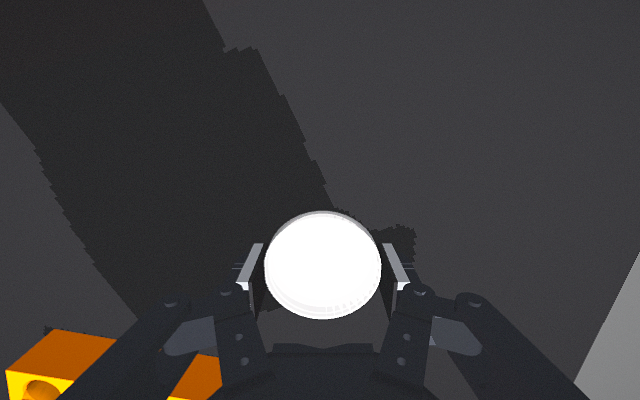

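The dish, at (323,265), stays flat and centred between the pads, and the rack is well clear at lower left. I'll finish leg 1.

move_arm([
  [0.31,0.002,-0.007,0,0,0,0],
  [0.31,0.005,-0.02,0,0,0,0],
  [0.31,0.009,-0.035,0,0,0,0],
  [0.31,0.013,-0.05,0,0,0,0],
  [0.31,0.017,-0.065,0,0,0,0],
  [0.31,0.021,-0.08,0,0,0,0],
  [0.31,0.024,-0.095,0,0,0,0],
  [0.31,0.028,-0.11,0,0,0,0],
  [0.31,0.032,-0.125,0,0,0,0],
  [0.31,0.036,-0.14,0,0,0,0],
  [0.31,0.04,-0.155,0,0,0,0],
  [0.31,0.044,-0.17,0,0,0,0],
  [0.31,0.048,-0.185,0,0,0,0],
  [0.31,0.051,-0.2,0,0,0,0],
  [0.31,0.053,-0.208,0,0,0,0],
  [0.31,0.053,-0.208,0,0,0,0],
])

```text
t: 10.15
tool_pos: [0.3788, -0.2607, -0.0037]
ee_rot: [0.216, 0.976, -0.0, -0.0]
contact_force: [-3.6, -3.6, 7.6]
grip_width: 0.059
gripper_force: 10.6
```

Run:
```python
from h import *
s=robot.state(); print({k:np.round(s[k],4) for k in("t","joints","tool_pos","ee_rot","grip_width","contact_force","gripper_force")})
im=imaging.camera("wrist")
print(circ("wrist",blob(masks(im)["white"],(322,264)),.012))
from scipy.spatial.transform import Rotation as Ro
M=Ro.from_quat(s["ee_rot"]).as_matrix(); print(M.T@(np.array([.5056,-.4206,s["tool_pos"][2]])-s["tool_pos"]))
```

```text
{'t': np.float64(10.15), 'joints': array([ 0.3927,  0.5267,  0.1681,  2.1638, -0.1873,  0.4647,  1.842 ]), 'tool_pos': array([ 0.3788, -0.2607, -0.0037]), 'ee_rot': array([ 2.158e-01,  9.764e-01, -3.000e-04, -3.000e-04]), 'grip_width': np.float64(0.059), 'contact_force': array([-3.596 , -3.65  ,  7.5846]), 'gripper_force': np.float64(10.6179)}
(array([ 0.378 , -0.2604]), 0.0323, array([ 0.3783, -0.2605]), array([0.0601, 0.0639]))
[-1.82359770e-01 -9.15545235e-02 -2.35013900e-05]
```

Now leg 2: the first half, then a check for slip along the pads.

move_arm([
  [0.32,0,0,0,0,0,0],
  [0.32,-0.003,-0.0015,0,0,0,0],
  [0.32,-0.01,-0.005,0,0,0,0],
  [0.32,-0.02,-0.01,0,0,0,0],
  [0.32,-0.03,-0.015,0,0,0,0],
  [0.32,-0.04,-0.02,0,0,0,0],
  [0.32,-0.05,-0.025,0,0,0,0],
  [0.32,-0.06,-0.03,0,0,0,0],
  [0.32,-0.06,-0.03,0,0,0,0],
])

```text
t: 11.32
tool_pos: [0.4214, -0.3128, -0.0037]
ee_rot: [0.215, 0.977, -0.0, -0.0]
contact_force: [2.0, -1.2, 6.0]
grip_width: 0.0584
gripper_force: 22.1
```

Run:
```python
from h import *
s=robot.state(); print({k:np.round(s[k],4) for k in("t","tool_pos","grip_width","contact_force","gripper_force")})
im=imaging.camera("wrist")
print(circ("wrist",blob(masks(im)["white"],(322,264)),.012))
```

```text
{'t': np.float64(11.325), 'tool_pos': array([ 0.4214, -0.3128, -0.0037]), 'grip_width': np.float64(0.0584), 'contact_force': array([ 2.0447, -1.1512,  5.9622]), 'gripper_force': np.float64(22.0591)}
(array([ 0.4211, -0.3128]), 0.0314, array([ 0.4214, -0.3128]), array([0.0594, 0.062 ]))
```

move_arm([
  [0.32,-0.003,-0.0015,0,0,0,0],
  [0.32,-0.01,-0.005,0,0,0,0],
  [0.32,-0.02,-0.01,0,0,0,0],
  [0.32,-0.03,-0.015,0,0,0,0],
  [0.32,-0.04,-0.02,0,0,0,0],
  [0.32,-0.05,-0.025,0,0,0,0],
  [0.32,-0.06,-0.03,0,0,0,0],
  [0.32,-0.07,-0.035,0,0,0,0],
  [0.32,-0.08,-0.04,0,0,0,0],
  [0.32,-0.09,-0.045,0,0,0,0],
  [0.32,-0.1,-0.05,0,0,0,0],
  [0.32,-0.11,-0.055,0,0,0,0],
  [0.32,-0.118,-0.059,0,0,0,0],
  [0.32,-0.122,-0.062,0,0,0,0],
  [0.32,-0.122,-0.062,0,0,0,0],
  [0.32,-0.122,-0.062,0,0,0,0],
])

```text
t: 13.38
tool_pos: [0.5059, -0.4198, -0.0037]
ee_rot: [0.215, 0.977, 0.0, -0.0]
contact_force: [0.7, 1.2, 6.9]
grip_width: 0.0584
gripper_force: 22.1
```

Run:
```python
from h import *
s=robot.state(); print({k:np.round(s[k],4) for k in("t","tool_pos","grip_width","contact_force","gripper_force")})
im=imaging.camera("wrist"); cv2.imwrite("pics/w5.png",im[:,:,::-1])
print(circ("wrist",blob(masks(im)["white"],(322,264)),.012))
```

```text
{'t': np.float64(13.375), 'tool_pos': array([ 0.5059, -0.4198, -0.0037]), 'grip_width': np.float64(0.0584), 'contact_force': array([0.7172, 1.1633, 6.8599]), 'gripper_force': np.float64(22.1493)}
(array([ 0.5054, -0.4195]), 0.0312, array([ 0.5059, -0.4199]), array([0.0592, 0.061 ]))
```

View pics/w5.png

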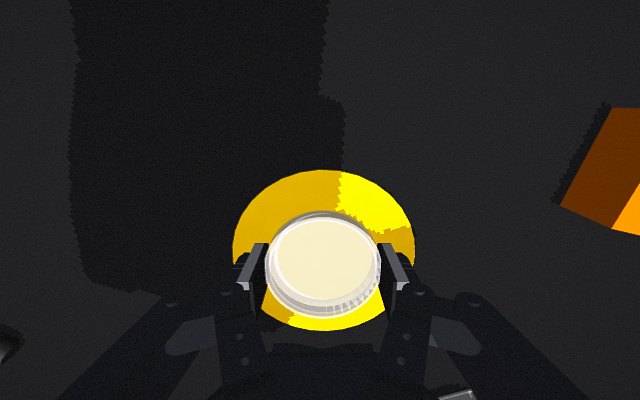

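The dish, at (322,260), lies centred on the yellow spot, with the rack and box clear of the fingers. I'll release and go straight up.

move_arm([
  [0.31,0,0,0,0,0,0],
  [0.3,0,0,0,0,0,0],
  [0.28,0,0,0,0,0,0],
  [0.24,0,0,0,0,0,0],
  [0.18,0,0,0,0,0,0],
  [0.1,0,0,0,0,0,0],
  [0.06,0,0,0,0,0,0],
  [0.06,0,0,0,0,0,0],
  [0.06,0,0,-0.005,0,0,0],
  [0.06,0,0,-0.02,0,0,0],
  [0.06,0,0,-0.05,0,0,0],
  [0.06,0,0,-0.09,0,0,0],
  [0.06,0,0,-0.13,0,0,0],
  [0.06,0,0,-0.16,0,0,0],
  [0.06,0,0,-0.16,0,0,0],
  [0.06,0,0,-0.16,0,0,0],
  [0.06,0,0,-0.16,0,0,0],
])

```text
t: 15.55
tool_pos: [0.5061, -0.4195, 0.1557]
ee_rot: [0.215, 0.977, 0.0, -0.001]
contact_force: [-0.0, -0.8, -0.1]
grip_width: 0.0807
gripper_force: 0.0
```

Run:
```python
from h import *
s=robot.state(); print({k:np.round(s[k],4) for k in("t","tool_pos","grip_width","contact_force","gripper_force")})
p=imaging.camera_params("wrist");im=imaging.camera("wrist"); cv2.imwrite("pics/w6.png",im[:,:,::-1])
h=cv2.cvtColor(im,cv2.COLOR_RGB2HSV).astype(int)
print("dish",circ("wrist",blob((h[...,1]<90)&(h[...,2]>140),(322,200)),.012))
print("spot",circ("wrist",blob((h[...,0]>15)&(h[...,0]<36)&(h[...,1]>100)&(h[...,2]>120),(322,200)),0))
```

```text
{'t': np.float64(15.55), 'tool_pos': array([ 0.5061, -0.4195,  0.1557]), 'grip_width': np.float64(0.0807), 'contact_force': array([-0.0146, -0.769 , -0.1327]), 'gripper_force': np.float64(0.0)}
dish (array([ 0.5057, -0.4201]), 0.0302, array([ 0.5057, -0.4198]), array([0.0587, 0.0592]))
spot (array([ 0.5062, -0.4194]), 0.0505, array([ 0.5062, -0.4194]), array([0.0992, 0.0996]))
```

View pics/w6.png

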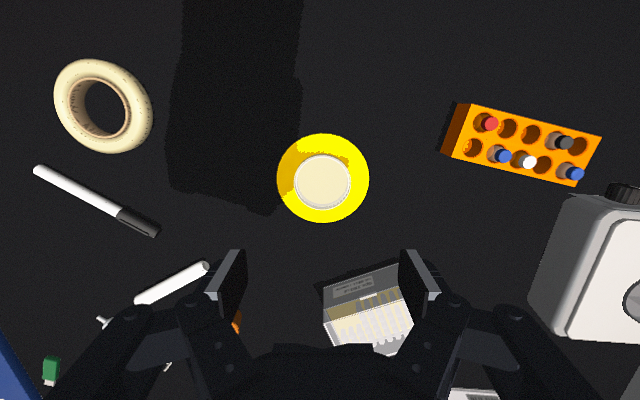

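The closed dish, at (322,182), lies flat at the centre of the spot, and the gripper is clear of it.

```bash
python3 -c "
from cell import job; print(job.finish_job())"
```

```text
the job is handed in; nothing more can be done
None
```

The closed dish lies flat and released on the yellow spot, within about 1 mm of its centre; I saw no contact with the rack or tip box, and handed the job in at about 16 s.

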